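Hold open the display case the bangle is waiting for

ROBOT

A 7-joint arm with a two-finger parallel gripper is mounted at the origin on the work surface. World frame = base frame: x ahead of the robot, y to its left, z up, the work surface at z = 0. Lengths are in m, angles in rad, forces in N, time in s.
With the tool pointing down it reaches from about 0.35 to 0.9 m from the base axis. Payload 7.2 kg.
Tool frame: the origin (TCP) lies at the very end of the fingers, on their centre line; the grasp point (between the pads) lies pinch_z behind it (pinch_z is the distance from the TCP to the grasp point, in m); z points along the fingers, y is the line along which they close (so a half turn about z gives the same grasp; the last joint's range is limited). The gripper opens to 85 mm and grips with 20 to 120 N. Pads are 22 mm wide; open, the fingers measure 114 mm over their backs; the gripper's body (76 mm by 85 mm) begins 54 mm behind the grasp point. The pads swing forward as they close: fully open they stand 13 mm farther back than shut.
Start: joints at [-1.197, 0.411, -0.013, 1.596, 0.006, 1.134, -0.082], TCP at [0.267, 0.565, 0.231] pointing down, gripper open.
Joint ranges: [-2.95, 2.95], [-0.29, 1.99], [-1.47, 1.44], [0.14, 2.54], [-1.03, 4.17], [0.13, 1.85], [-2.86, 2.86]. Speed limits (rad/s): [2.39, 2.39, 3.01, 3.01, 3.14, 3.14, 3.14].

INTERFACE

Orientations are given as a unit quaternion [w, x, y, z].
In Python, from bench import state, get_image, sign_off, outline_of, pinch_z gives the robot as it stands.
- The arm moves only by the shell command python3 -m inch 'ROWS'. ROWS is JSON, a list that holds one entry, the list of rows, each a list of 7 numbers: the shift along the tool's x, y, z in mm, then the turn, a rotation vector about the tool's x, y, z in degrees, then the closure, from -1 (fully open) to 1 (shut). In form: [[[dx, dy, dz, ax, ay, az, hand], ...]]. A call has 1 to 8 rows; each row is the pose to reach, as a shift and turn from the pose commanded when the call began, along the tool's axes at that moment; what a row does not reach only later rows make up. A row lasts 1/8 s, in which the tool goes at most 62.5 mm and 10.7 degrees, less where a joint would pass 70% of its speed; a pose out of reach is approached as far as the arm can. A call with a gripper value outside its range is refused whole. The fingers move at their own pace and stop on an object; the grip force is fixed at half the most. Time passes only in rows, so rows that repeat a pose let the fingers close. It gives the time, the measured TCP pose, the force, the opening and the grip force at its end, in the units of the state.
- state(): the state, without advancing time (a new reading comes with each control period).
- get_image(name): name is "scene" or "top" or "wrist"; returns a dict with "frame" (400x640x3 uint8, red, green, blue), "K" (3x3 intrinsics, pixels), "dist" ([k1, k2, p1, p2, k3] as OpenCV has them; the pictures are not rectified), "R" (3x3) and "t" (3): a world point X has camera coordinates R X + t. Camera axes: x right, y down, z forward; pixel columns grow to the right and rows downward; lengths in m; the calibration is good to about 2 mm. A picture is of the moment at which its call begins. There is no depth.
- sign_off(): hands the job in; it is judged then, once.
Trained networks look in the newest picture that a camera, given by its name, has taken for a name from the list of things; names that differ only in an ending like _2 or _b are one class to them, and where a whole thing is asked for, a point or a joint stands for the part that bears it (a point fixed in the world has none). Each returns a list of dicts, best first, with "conf" (0 to 1); they miss things now and then, are a little off and sometimes report something else, mostly with a low value. They report only what shows in the picture. A call takes as long as a camera call. They do not tell look-alikes from the thing itself.
- outline_of(name, camera): "region" (400x640 bool, what is visible of it) and "pixel" ([column, row] in pixels, amid what is visible of it).
The state is a dict: "clock": time; "q": joint angles; "qvel": joint speeds; "tau": joint torques, N m; "tcp_pos": TCP position; "eef_rot": TCP orientation; "contact_force": force on the tool from outside, world axes, zero at the start; "ft_torque": the same for the moment, N m; "opening": opening from 0.0 (shut) to 1.0 (fully open); "gripper_force": force on a finger pad.
Only numpy, scipy, OpenCV 4.12 (cv2) and the standard library are available. Lean on these libraries where they do the work, as an engineer would, in place of code of your own. Each camera call takes 0.05 s, during which the arm holds its last target. There are 200 camera calls.

TASK

A finished bangle is lying on the table in front of one of the two bracelet display cases. Lift the lid of that case and hold it steadily open at 45 degrees, halfway to upright, so that the maker can lay the bangle in: finish while the fingers are still holding the lid there, because it falls shut when let go. Leave the other case shut, and leave the bangle and all the other things where they stand.

Things in the scene. Friction and masses are not known exactly. Their poses are not given: they have to be found in the camera images.
- case_left: dark wooden bracelet display case on the robot's left (y > 0), fixed to the table; both cases are alike: a box 170 mm deep (its x), 220 mm wide (its y), 60 mm high, walls 10 mm, turned at most 0.3 rad. Origin at the centre of its underside; its -x side is the front, towards the robot; its z is up
- lid_left (a joint): angle (rad) of the lid of case_left, hinged on the far (+x) upper rim about the case's y: 0 shut (flat), grows as the front edge swings up and back, stop at 1.9. Wood frame with clear pane, 182 x 220 x 14 mm, 0.25 to 0.5 kg, overhangs the case's front by 12 mm; no catch, hardly any friction: let go below 75 degrees it falls shut
- lid_left_knob (a point): centre of the brass pull of lid_left: a crossbar 36 mm long along the case's y, 20 mm thick, flat ends, on a 12 mm stem; centre 32 mm above the lid's top, 14 mm in from the middle of its front edge (shut: 106 mm above the table, 168 mm in front of and 46 mm above the hinge). Pinched on its two ends it can turn between the fingers as the lid swings. Axes turn with the lid
- lid_left_hinge (a point): midpoint of the hinge axis of lid_left, which runs along the case's y at the far upper rim of the case, 60 mm above the table, 85 mm behind the case's centre; z is out of the lid's upper face and turns with the lid
- case_right: dark wooden bracelet display case on the robot's right (y < 0), fixed to the table; both cases are alike: a box 170 mm deep (its x), 220 mm wide (its y), 60 mm high, walls 10 mm, turned at most 0.3 rad. Origin at the centre of its underside; its -x side is the front, towards the robot; its z is up
- lid_right (a joint): angle (rad) of the lid of case_right, hinged on the far (+x) upper rim about the case's y: 0 shut (flat), grows as the front edge swings up and back, stop at 1.9. Wood frame with clear pane, 182 x 220 x 14 mm, 0.25 to 0.5 kg, overhangs the case's front by 12 mm; no catch, hardly any friction: let go below 75 degrees it falls shut
- lid_right_knob (a point): centre of the brass pull of lid_right: a crossbar 36 mm long along the case's y, 20 mm thick, flat ends, on a 12 mm stem; centre 32 mm above the lid's top, 14 mm in from the middle of its front edge (shut: 106 mm above the table, 168 mm in front of and 46 mm above the hinge). Pinched on its two ends it can turn between the fingers as the lid swings. Axes turn with the lid
- lid_right_hinge (a point): midpoint of the hinge axis of lid_right, which runs along the case's y at the far upper rim of the case, 60 mm above the table, 85 mm behind the case's centre; z is out of the lid's upper face and turns with the lid
- bangle: finished steel bangle: plain ring 68 mm outside and 58 mm inside diameter, 14 mm high, lying flat on the table 145 to 175 mm in front of the centre of one of the two cases (either). Origin at the centre of its underside
- easel: small wooden stand with a blank card, 36 x 60 mm foot, 75 mm high, standing in front of the case that the bangle is not at. Origin under its centre. Bystander
- hammer: hammer, 220 mm long, lying along its x between the cases, towards the robot; origin at the middle underside. Bystander
- punch_block: wooden block 100 x 55 x 50 mm holding short steel punches (75 mm high in all), between the cases; origin under its centre. Bystander
- tub: white open round tub, 90 mm across, 80 mm high, to the left of the left case; origin under its centre. Bystander
- mandrel: dark steel bracelet mandrel, a cone on a round foot 72 mm across, 120 mm high, to the right of the right case; origin under its centre. Bystander
- jar: amber glass jar, 60 mm across, 75 mm high, at the right nearer the robot; origin under its centre. Bystander
Things that resemble listed ones, but are neither listed nor needed, are in the scene too. What is meant by the bangle is not green, and is the smaller of those in its own colour.

How it is judged:
On the way:
1. the lid of the case with the bangle in front of it is lifted clear of the case by the fingers (((world y of bangle above 0 m and value of joint lid_left above 0.25 rad and contact force between lid_left and the fingers above 0.3 N) or (world y of bangle below 0 m and value of joint lid_right above 0.25 rad and contact force between lid_right and the fingers above 0.3 N))), for 0.1 s.
At the end, for the whole second after the job is handed in: the lid of the case that the bangle lies in front of stands still at 45 degrees, within 6 degrees either way, carried by the fingers (at least 0.4 N) and by nothing else; the other lid is shut (under 0.05 rad); the bangle and every other loose thing is within 30 mm of where it started (((world y of bangle above 0 m and value of joint lid_left between 0.680678 and 0.890118 rad and velocity of joint lid_left between -0.06 and 0.06 rad/s and contact force between lid_left and the fingers above 0.4 N and value of joint lid_right below 0.05 rad and contact force between lid_left and bangle below 0.1 N and contact force between lid_left and easel below 0.1 N and contact force between lid_left and hammer below 0.1 N and contact force between lid_left and punch_block below 0.1 N and contact force between lid_left and tub below 0.1 N and contact force between lid_left and mandrel below 0.1 N and contact force between lid_left and jar below 0.1 N) or (world y of bangle below 0 m and value of joint lid_right between 0.680678 and 0.890118 rad and velocity of joint lid_right between -0.06 and 0.06 rad/s and contact force between lid_right and the fingers above 0.4 N and value of joint lid_left below 0.05 rad and contact force between lid_right and bangle below 0.1 N and contact force between lid_right and easel below 0.1 N and contact force between lid_right and hammer below 0.1 N and contact force between lid_right and punch_block below 0.1 N and contact force between lid_right and tub below 0.1 N and contact force between lid_right and mandrel below 0.1 N and contact force between lid_right and jar below 0.1 N)) and distance of each of bangle, easel, hammer, punch_block, tub, mandrel, jar from where it was at the start of the episode below 0.03 m); the arm keeps its last pose, push and grip.
It fails at once if the lid of the other case is lifted (over 0.1 rad) ((world y of bangle above 0 m and value of joint lid_right above 0.1 rad) or (world y of bangle below 0 m and value of joint lid_left above 0.1 rad)).
It fails at once if the bangle or another loose thing is moved by more than 30 mm or knocked over (distance of any of bangle, easel, hammer, punch_block, tub, mandrel, jar from where it was at the start of the episode above 0.03 m or angle between any of bangle, easel, punch_block, tub, mandrel, jar's own z axis and vertical above 0.5 rad).
It also fails if it takes over 32 s, if anything falls off the work surface, if the arm or the gripper's body presses on something with over 40 N, if the wrist force passes 120 N, or if a joint passes its speed limit or range.

## Working session

There is one attempt and no reset: what is moved stays moved. The work goes in short steps, Python scripts to look and compute and a shell command to move; the robot and the scene stay as the last step left them, time stands still between calls to the robot, and variables do not carry over. Pictures are saved under pics/ and viewed, at most 10 in all, crops included, and the job is handed in when it is done.

```bash
mkdir -p pics; python3 - <<'E'
from bench import *
import cv2
s=state();print(s,pinch_z)
for n in("scene","top"):
    im=get_image(n);cv2.imwrite(f"pics/{n}0.png",im["frame"][:,:,::-1])
    print(n,im["K"],im["dist"],im["R"],im["t"])
    for o in("case_left","lid_left_knob","lid_right_knob","bangle"):
        for d in outline_of(o,n):print(o,round(d["conf"],2),d["pixel"],d["region"].sum())
E
```

```text
{'clock': 0.0, 'q': array([-1.19718987,  0.41190219, -0.0127042 ,  1.59705823,  0.00559974,
        1.13430305, -0.08222113]), 'qvel': array([-0.00028652, -0.00118917,  0.00014938,  0.00085993,  0.00188029,
        0.00064073, -0.00118469]), 'tau': array([ 7.89260957e-04, -6.00626493e+01,  6.83334265e-01, -2.99406177e+01,
        1.39546883e-02,  1.06395662e-02,  1.49020508e-05]), 'tcp_pos': array([0.26705988, 0.56451167, 0.23044588]), 'eef_rot': array([-1.20564915e-04,  2.19112723e-01,  9.75699209e-01, -8.08676106e-04]), 'contact_force': array([ 0.21432543, -0.00882261,  0.73608565]), 'ft_torque': array([0.00211715, 0.04300334, 0.00214018]), 'gripper_force': 0.0, 'opening': 0.9983896570704928} 0.0187
scene [[503.41716496   0.         318.79425371]
 [  0.         503.41716496 203.08465975]
 [  0.           0.           1.        ]] [-0.14212715  0.          0.          0.          0.        ] [[-3.61871007e-01  9.32228059e-01 -4.70090503e-04]
 [ 7.75179058e-01  3.00627758e-01 -5.55626115e-01]
 [-5.17828932e-01 -2.01429386e-01 -8.31432138e-01]] [ 0.18766683 -0.36968832  2.02384236]
case_left 0.84 [379.0, 238.7] 4135
lid_left_knob 0.72 [380.5, 234.4] 3532
lid_left_knob 0.44 [183.7, 163.0] 432
lid_right_knob 0.65 [247.6, 189.8] 3069
bangle 0.78 [280.9, 136.6] 158
bangle 0.78 [304.5, 157.6] 177
top [[444.39263487   0.         325.67740515]
 [  0.         444.39263487 196.38854129]
 [  0.           0.           1.        ]] [0.00821834 0.         0.         0.         0.        ] [[ 0.00850007 -0.99996118 -0.00232212]
 [-0.97921724 -0.00785312 -0.20266211]
 [ 0.202636    0.0039965  -0.97924597]] [0.01198283 0.53536668 1.27214706]
case_left 0.84 [251.7, 185.1] 4643
case_left 0.3 [333.6, 155.1] 640
lid_left_knob 0.57 [252.5, 188.6] 4456
lid_right_knob 0.89 [414.9, 190.8] 4507
bangle 0.83 [422.4, 272.2] 277
bangle 0.61 [427.6, 237.5] 26
bangle 0.54 [363.1, 263.1] 230
bangle 0.27 [254.2, 186.7] 4560
```

View pics/top0.png

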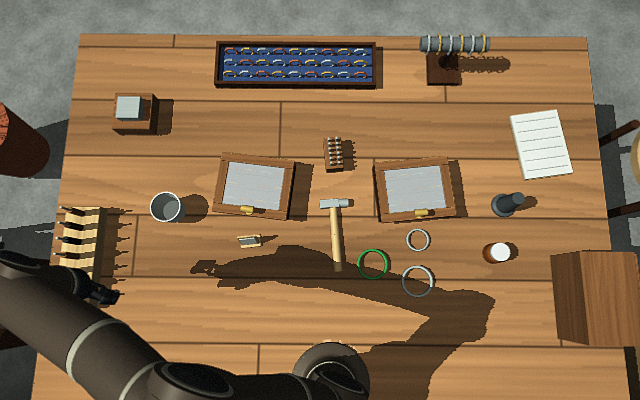

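View pics/scene0.png

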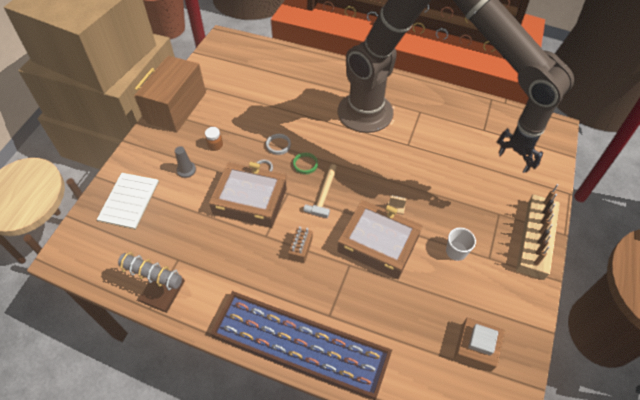

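The bangle is the small silver ring at top (418,240), in front of the right case; its knob is near top (421,213), scene (255,168). Decoys are the larger silver ring (418,280) and the green one (373,263). Next I fit the right case's pose to its outlines.

```bash
cat > h.py <<'E'
from bench import *
import cv2,numpy as np
from scipy.optimize import minimize
from scipy.spatial.transform import Rotation as Ro
def proj(im,X):
    return cv2.projectPoints(np.asarray(X,float).reshape(-1,3),cv2.Rodrigues(im["R"])[0],im["t"],im["K"],im["dist"])[0].reshape(-1,2)
def world(p,L):
    c,s=np.cos(p[2]),np.sin(p[2]);L=np.atleast_2d(L)
    return np.c_[p[0]+c*L[:,0]-s*L[:,1],p[1]+s*L[:,0]+c*L[:,1],L[:,2]]
bx=lambda x0,x1,y0,y1,z0,z1:np.array([[x,y,z] for x in(x0,x1) for y in(y0,y1) for z in(z0,z1)])
CASE=bx(-.085,.085,-.11,.11,0,.06);LID=bx(-.097,.085,-.11,.11,.06,.074)
KN=bx(-.093,-.073,-.018,.018,.096,.116)
def sil(im,p):
    m=np.zeros((1600,2560),np.uint8)
    for B in(CASE,LID,KN):
        h=cv2.convexHull(((proj(im,world(p,B))+.5)*4).astype(np.float32));cv2.fillConvexPoly(m,np.round(h).astype(int),1)
    return cv2.resize(m.astype(np.float32),(640,400),interpolation=cv2.INTER_AREA)
KL=[-.083,0,.106]
E
python3 - <<'E'
from h import *
ims,ms=[],[]
for n in("top","scene"):
    im=get_image(n);m=np.zeros((400,640),bool)
    for o in("case_right","lid_right"):
        for d in outline_of(o,n):
            u=d["pixel"]
            c=(415,190) if n=="top" else (247,190)
            if np.hypot(u[0]-c[0],u[1]-c[1])<20 and d["conf"]>.3:m|=d["region"]
    print(n,m.sum());ims.append(im);ms.append(m)
f=lambda p,k=(0,1):sum(np.abs(sil(ims[i],p)-ms[i]).sum() for i in k)
best=None
for k in((0,1),(0,),(1,)):
  rs=[minimize(f,[.6,-.2,y],args=(k,),method="Nelder-Mead",options=dict(initial_simplex=[[.6,-.2,y],[.63,-.2,y],[.6,-.17,y],[.6,-.2,y+.1]],xatol=1e-4)) for y in(-.2,0,.2)]
  r=min(rs,key=lambda r:r.fun);print(k,r.x,r.fun)
  if best is None:best=r.x
p=best
V=[]
for im,n in zip(ims,("top","scene")):
    a=im["frame"].copy()
    for B in(LID,KN):
        for q in proj(im,world(p,B)):cv2.circle(a,tuple(int(v) for v in np.round(q)),1,(255,0,0),-1)
    c=proj(im,world(p,KL))[0].astype(int);print(n,c)
    V.append(cv2.resize(a[c[1]-70:c[1]+50,c[0]-70:c[0]+70],None,fx=2.8,fy=4.2*2.8/4.2))
cv2.imwrite("pics/fit.png",np.hstack(V)[:,:,::-1])
print("knob",world(p,KL))
E
```

```text
top 4759
scene 3747
(0, 1) [ 0.56508508 -0.24466025  0.10173443] 208.25
(0,) [ 0.56471655 -0.24403028  0.10063926] 90.375
(1,) [ 0.56590201 -0.24540038  0.09992253] 105.25
top [420 211]
scene [254 165]
knob [[ 0.48251423 -0.25308965  0.106     ]]
```

View pics/fit.png

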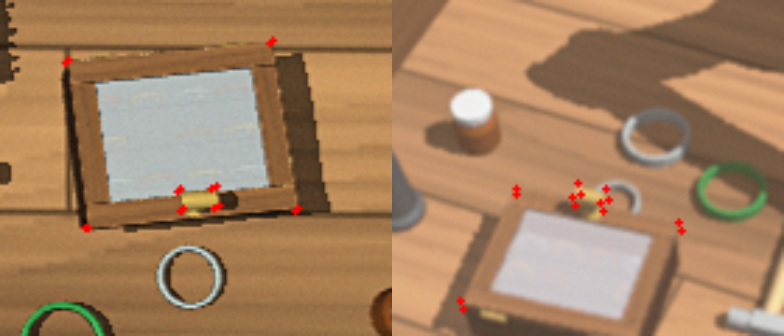

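```bash
cat >> h.py <<'E'
P=np.array([.5651,-.2447,.1017])
def Rt(yaw,pitch=0):  # tool down, tool y = -case y ; pitch follows the lid
    z=np.array([0,0,-1.]);y=np.array([np.sin(yaw),-np.cos(yaw),0]);x=np.cross(y,z)
    return Ro.from_rotvec(-pitch*y*-1)*Ro.from_matrix(np.c_[x,y,z]) 
def go(pos,R):
    s=state();q=s["eef_rot"];C=Ro.from_quat([q[1],q[2],q[3],q[0]])
    print("mm",np.round(C.inv().apply(np.array(pos)-s["tcp_pos"])*1000,1),"deg",np.round((C.inv()*R).as_rotvec(degrees=True),1))
E
python3 - <<'E'
from h import *
go([.40,.12,.26],Rt(P[2]+1.2));k=world(P,KL)[0];print(k)
go([k[0],k[1],.24],Rt(P[2]))
E
```

```text
mm [-310.3 -345.5  -28.7] deg [ 0.  -0.  80.1]
[ 0.48252886 -0.25312656  0.106     ]
mm [-544.4 -647.5   -8.7] deg [  0.   -0.  148.9]
```

```bash
python3 -m inch '[[[-40,-43,-4,0,0,10,-1],[-80,-86,-8,0,0,20,-1],[-120,-130,-12,0,0,30,-1],[-160,-173,-16,0,0,40,-1],[-200,-216,-20,0,0,50,-1],[-240,-260,-24,0,0,60,-1],[-275,-302,-28,0,0,70,-1],[-310,-345,-29,0,0,80,-1]]]'
python3 - <<'E'
from h import *
k=world(P,KL)[0];print(state()["q"])
go([k[0],k[1],.24],Rt(P[2]))
E
```

```text
clock: 1.8
tcp_pos: [0.4004, 0.1189, 0.2609]
eef_rot: [-0.0, 0.797, 0.604, 0.001]
contact_force: [0.8, 0.2, 0.4]
opening: 0.998
gripper_force: 0.0
[-8.13316922e-01  1.58440117e-04  4.15152289e-01  2.04393751e+00
 -6.87311865e-04  1.09588312e+00 -6.70845527e-01]
mm [-336.1  179.3   20.6] deg [-0.  -0.1 68.5]
```

```bash
python3 -m inch '[[[-48,26,3,0,0,10,-1],[-96,52,6,0,0,20,-1],[-144,78,9,0,0,30,-1],[-192,104,12,0,0,40,-1],[-240,130,15,0,0,50,-1],[-288,155,18,0,0,60,-1],[-336,179,20,0,0,68.5,-1],[-336,179,20,0,0,68.5,-1]]]'
python3 - <<'E'
from h import *
k=world(P,KL)[0];print(state()["q"])
go([k[0],k[1],.24],Rt(P[2]))
im=get_image("wrist");a=im["frame"].copy()
for B in(LID,KN):
    for q in proj(im,world(P,B)):
        if abs(q).max()<2000:cv2.circle(a,tuple(int(v) for v in np.round(q)),2,(255,0,0),-1)
cv2.imwrite("pics/w.png",a[:,:,::-1])
E
```

```text
clock: 2.8
tcp_pos: [0.4832, -0.2552, 0.2402]
eef_rot: [0.002, 0.999, 0.05, -0.0]
contact_force: [-0.2, 0.7, -0.5]
opening: 0.999
gripper_force: 0.0
[-0.25987651  0.33878598  0.84417379  1.81801093 -0.2778259   1.10828857
 -0.78902294]
mm [-0.5 -2.2  0.2] deg [ 0.2  0.1 -0.1]
```

View pics/w.png

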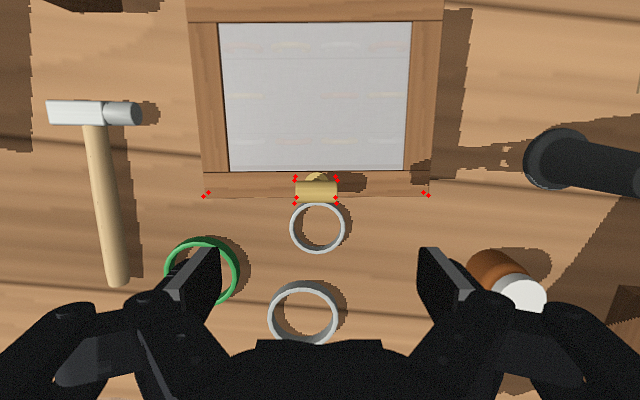

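The wrist view confirms the fit: the knob at (295-337, 180-203) lies on the projected marks. I'll descend.

```bash
python3 -m inch '[[[0,0,30,0,0,0,-1],[0,0,65,0,0,0,-1],[0,0,100,0,0,0,-1],[0,0,125,0,0,0,-1],[0,0,140,0,0,0,-1],[0,0,150,0,0,0,-1],[0,0,150,0,0,0,-1],[0,0,150,0,0,0,-1]]]'
python3 - <<'E'
from h import *
k=world(P,KL)[0]
go([k[0],k[1],.089],Rt(P[2]))
E
```

```text
clock: 3.85
tcp_pos: [0.4844, -0.251, 0.091]
eef_rot: [0.0, 0.999, 0.054, 0.001]
contact_force: [0.5, 0.5, 0.4]
opening: 1.0
gripper_force: 0.0
mm [-2.1  1.9  2. ] deg [ 0.  -0.1  0.4]
```

```bash
python3 -m inch '[[[-1,1,1,0,0,0,-0.5],[-1,1,1,0,0,0,0],[-1,1,1,0,0,0,1],[-1,1,1,0,0,0,1],[-1,1,1,0,0,0,1],[-1,1,1,0,0,0,1],[-1,1,1,0,0,0,1],[-1,1,1,0,0,0,1]]]'
python3 - <<'E'
from h import *
im=get_image("wrist");cv2.imwrite("pics/w2.png",im["frame"][:,:,::-1])
s=state();print(s["contact_force"],s["opening"],s["gripper_force"],s["q"])
k0=s["tcp_pos"]
# lid arc in the case frame: knob offset from hinge (-.168,.046)
R=Rt(P[2]);q=s["eef_rot"];C=Ro.from_quat([q[1],q[2],q[3],q[0]])
for a in np.radians(np.arange(5,51,5)):
    x=-.168*np.cos(a)+.046*np.sin(a)+.168; z=.168*np.sin(a)+.046*np.cos(a)-.046
    d=np.array([x*np.cos(P[2]),x*np.sin(P[2]),z]);print(round(np.degrees(a)),np.round(C.inv().apply(d)*1000,1), np.round(R.inv().apply(d)*1000,1))
E
```

```text
clock: 4.85
tcp_pos: [0.4833, -0.2537, 0.0901]
eef_rot: [0.001, 0.999, 0.053, 0.001]
contact_force: [-1.9, -5.8, 5.5]
opening: 0.405
gripper_force: 60.3
[-1.28417973 -5.23528922  6.01127071] 0.4139954966534045 60.27105689048767 [-0.13581537  0.52922458  0.70985019  1.96584009 -0.46844075  0.81256506
 -0.62748221]
5 [  4.7   0.1 -14.5] [  4.6  -0.  -14.5]
10 [ 10.6   0.1 -28.5] [ 10.5   0.  -28.5]
15 [ 17.7   0.2 -41.9] [ 17.6   0.  -41.9]
20 [ 25.9   0.3 -54.7] [ 25.9   0.  -54.7]
25 [ 35.3   0.4 -66.6] [ 35.2   0.  -66.7]
30 [ 45.6   0.4 -77.8] [ 45.5   0.  -77.8]
35 [ 56.9   0.5 -88. ] [ 56.8  -0.  -88. ]
40 [ 69.    0.6 -97.1] [ 68.9  -0.  -97.2]
45 [  81.9    0.7 -105.2] [  81.7    0.  -105.3]
50 [  95.4    0.8 -112.1] [  95.2    0.  -112.3]
```

View pics/w2.png

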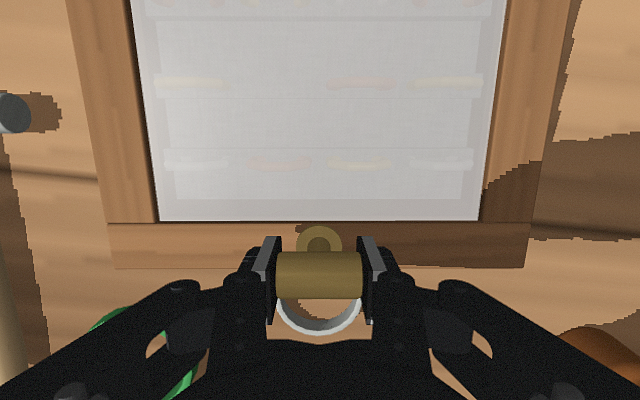

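The fingers have pinched the crossbar by its ends (knob between pads at about (320,275)). I'll lift along the arc.

```bash
python3 -m inch '[[[2,0,-7,0,0,0,1],[5,0,-14.5,0,0,0,1],[7.5,0,-21.5,0,0,0,1],[10.5,0,-28.5,0,0,0,1],[14,0,-35.5,0,0,0,1],[17.5,0,-42,0,0,0,1],[21.5,0,-48.5,0,0,0,1],[26,0,-54.5,0,0,0,1]]]'
python3 - <<'E'
from h import *
im=get_image("wrist");cv2.imwrite("pics/w3.png",im["frame"][:,:,::-1])
s=state();print(s["contact_force"],s["opening"],s["q"],s["tcp_pos"])
E
```

```text
clock: 5.9
tcp_pos: [0.5092, -0.2508, 0.1436]
eef_rot: [0.002, 0.999, 0.054, 0.0]
contact_force: [4.1, -8.4, -9.1]
opening: 0.413
gripper_force: 60.5
[ 4.20767551 -7.85033492 -7.48634788] 0.4079616408281505 [-0.18758994  0.49114269  0.75774803  1.87060397 -0.40990494  0.93960705
 -0.70503359] [ 0.50967567 -0.25077079  0.14420961]
```

View pics/w3.png

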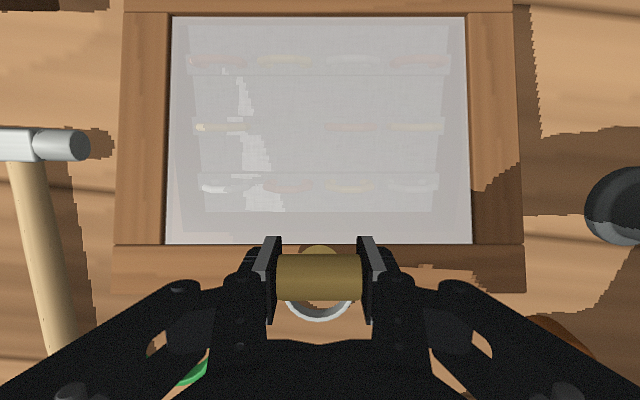

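The lid is rising with the knob still between the pads at (320,275). I continue to 45°.

```bash
python3 -m inch '[[[6,0.5,-8,0,0,0,1],[12,1,-15,0,0,0,1],[19,1,-22.5,0,0,0,1],[26,1,-29,0,0,0,1],[33,1,-35,0,0,0,1],[41,1,-41,0,0,0,1],[48,1,-46,0,0,0,1],[52,1,-48.5,0,0,0,1]]]'
python3 -m inch '[[[2,0,-1,0,0,0,1],[4,0,-2,0,0,0,1],[4,0,-2,0,0,0,1],[4,0,-2,0,0,0,1]]]'
cat > chk.py <<'E'
from h import *
from scipy.optimize import minimize_scalar
s=state();print(s["contact_force"],s["opening"],s["q"],s["tcp_pos"])
# angle from the grasp point
q=s["eef_rot"];C=Ro.from_quat([q[1],q[2],q[3],q[0]]);g=s["tcp_pos"]-C.apply([0,0,pinch_z])
d=g-np.array([*(P[:2]+.085*np.array([np.cos(P[2]),np.sin(P[2])])),.06])
x=d[0]*np.cos(P[2])+d[1]*np.sin(P[2]);print("angle fk",np.degrees(np.arctan2(d[2],-x)-np.arctan2(.046,.168)),np.hypot(x,d[2]))
V=[]
for n in("top","scene"):
    im=get_image(n);a=im["frame"].copy()
    for deg,col in((39,(255,0,0)),(45,(0,255,0)),(51,(0,0,255))):
        t=np.radians(deg);L=np.array([[-.182,y,z] for y in(-.11,.11) for z in(0,.014)])
        W=np.c_[.085+L[:,0]*np.cos(t)+L[:,2]*np.sin(t),L[:,1],.06-L[:,0]*np.sin(t)+L[:,2]*np.cos(t)]
        for u in proj(im,world(P,W)):cv2.circle(a,tuple(int(v) for v in np.round(u)),0,col,-1)
    c=proj(im,world(P,[0,0,.1]))[0].astype(int)
    V.append(cv2.resize(a[c[1]-65:c[1]+65,c[0]-65:c[0]+65],None,fx=3,fy=3,interpolation=cv2.INTER_NEAREST))
cv2.imwrite("pics/c.png",np.hstack(V)[:,:,::-1])
E
python3 chk.py
```

```text
clock: 6.95
tcp_pos: [0.5598, -0.2453, 0.191]
eef_rot: [0.001, 0.999, 0.054, -0.001]
contact_force: [2.5, -5.8, -9.3]
opening: 0.406
gripper_force: 60.8
clock: 7.45
tcp_pos: [0.5631, -0.245, 0.1929]
eef_rot: [0.0, 0.999, 0.053, -0.002]
contact_force: [0.3, -6.1, -7.5]
opening: 0.407
gripper_force: 61.0
[ 0.32346003 -6.05612732 -7.49884697] 0.40734994416684533 [-0.20695621  0.51628463  0.77047162  1.70416374 -0.39579438  1.08710528
 -0.77703444] [ 0.56305453 -0.24497003  0.19286008]
angle fk 44.831098202157804 0.17475348509334127
```

View pics/c.png

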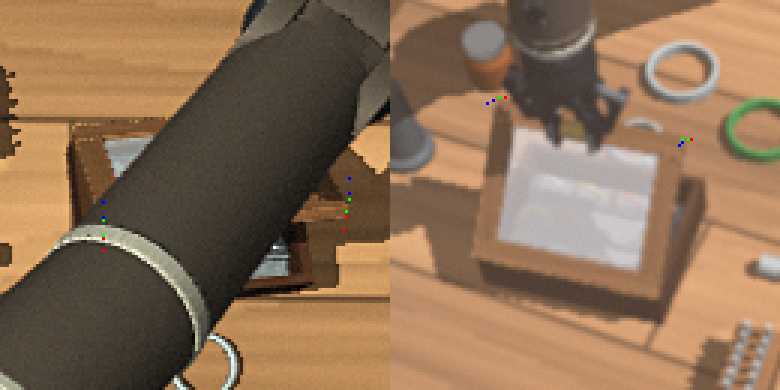

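FK gives 44.8°. In the images, the front lid corners at top (347,210) and scene (683,142) lie by the green 45° marks. The bangle has not moved. I let it settle, then hand in.

```bash
python3 -m inch '[[[0,0,0,0,0,0,1],[0,0,0,0,0,0,1],[0,0,0,0,0,0,1],[0,0,0,0,0,0,1]]]'; python3 -c "
from bench import *
import numpy as np
print(np.abs(state()['qvel']).max());print(sign_off())"
```

```text
clock: 8.05
tcp_pos: [0.5631, -0.2449, 0.1929]
eef_rot: [0.0, 0.999, 0.053, -0.002]
contact_force: [0.3, -5.8, -7.9]
opening: 0.402
gripper_force: 61.0
0.0020109871796641456
the job is handed in; nothing more can be done
None
```

I handed the job in at 8.05 s with the right case's lid held open by its pull at about 45° (44.8° worked out from the arm's position); the left case's lid was never touched, the bangle looked unmoved in the last pictures, and the judge's result was not shown.

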